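Clear the used-up glue syringes

ROBOT

A 6-joint arm with a two-finger parallel gripper is mounted at the origin on the work surface. World frame = base frame: x ahead of the robot, y to its left, z up, the work surface at z = 0. Lengths are in m, angles in rad, forces in N, time in s.
With the tool pointing down it reaches from about 0.4 to 0.825 m from the base axis. Payload 7 kg.
Tool frame: the origin (TCP) lies at the very end of the fingers, on their centre line; the grasp point (between the pads) lies 19 mm behind it; x points along the fingers, y is the direction in which the jaws open and shut, and the axes are right-handed (so a half turn about x gives the same grasp; the last joint's range is limited). The gripper opens to 88 mm and grips with 3 to 60 N. Pads are 19 mm wide; open, the fingers measure 130 mm over their backs; the gripper's body (78 mm by 193 mm) begins 47 mm behind the grasp point.
Start: joints at [1.423, 0.359, 0.012, 0, -1.224, -0.288], TCP at [0.285, 0.612, 0.227] pointing down, gripper open.
Joint ranges: [-3.07, 3.07], [-1.43, 2.12], [-1.02, 1.25], [-3.03, 1.67], [-3.05, -0], [-3.03, 3.03]. Speed limits (rad/s): [2.39, 2.39, 3.01, 3.14, 3.14, 3.14].

INTERFACE

Orientations are given as [roll, pitch, yaw] about the fixed x, y, z axes, in that order (R = Rz(yaw) Ry(pitch) Rx(roll)).
In Python, from station import arm, cams gives the robot as it stands. The module is installed in compiled form; this text tells all that it offers.
- The arm moves only by the tool carry_out, never from a script. Its argument "deltas" is a list of rows, each a list of 6 numbers: the shift along the tool's x, y, z in units of 0.04 m (1.0 is 0.04 m), then the turn, a rotation vector about the tool's x, y, z in units of 4 degrees (1.0 is 4 degrees). In form: [[tx, ty, tz, ax, ay, az], ...]. A call has 1 to 5 rows; each row shifts and turns the pose as measured when the row begins, along the tool's axes as they then stand; what a row does not reach is not made up. A row lasts 1/10 s, in which the tool goes at most 50 mm and 8.59 degrees, less where a joint would pass 70% of its speed; a pose out of reach is approached as far as the arm can. A call with a number of a shift or a turn outside -1 to 1 is refused whole. A call with a gripper value outside its range is refused whole. "hand" is the closure, from 0 (fully open) to 1 (shut), set as the call begins (left out, the last holds). The fingers move at their own pace and stop on an object; "newtons" is the grip in N (left out, the last holds). Time passes only in rows, so rows that do not move let the fingers close. It gives the time, the measured TCP pose, the force and the opening at its end, in the units of the state.
- arm.get_state(): the state, without advancing time (a new reading comes with each control period).
- cams.grab_frame(name): name is "side" or "top"; returns a dict with "pixels" (480x640x3 uint8, red, green, blue), "fx", "fy", "cx", "cy" (pixels), "k1" (the pictures are not rectified: a ray, as slopes to the right and down, at radius r is drawn at 1 + k1 r^2 times it, then the intrinsics apply), "T" (4x4, takes a point from camera to world coordinates). Camera axes: x right, y up, looking along -z (the intrinsics and any distortion apply to the point x, -y, -z); pixel columns grow to the right and rows downward; lengths in m; the calibration is good to about 2 mm. A picture is of the moment at which its call begins. There is no depth.
- arm.job_done(): hands the job in, once; it reports no verdict.
The state is a dict: "t": time; "q": joint angles; "qd": joint speeds; "joint_efforts": joint torques, N m; "eef_pos": TCP position; "ee_rot": TCP orientation; "force": force on the tool from outside, world axes, zero at the start; "moment": the same for the moment, N m; "width": finger opening in m.
Only numpy, scipy, OpenCV 4.12 (cv2) and the standard library are available. Lean on these libraries where they do the work, as an engineer would, in place of code of your own. Each camera call takes 0.05 s, during which the arm holds its last target.

TASK

Two of the four glue syringes on the sloping rack under the light bar are used up: their orange plungers are pushed fully home. Lay those two gently down in the blue wash tray, both flat on its floor and with their plungers still in; leave the two loaded ones, with plungers drawn out, just as they are in the rack, and do not disturb the other things on the table.

Things in the scene. Friction and masses are not known exactly. Their poses are not given: they have to be found in the camera images.
- rack: Fixed wooden rack, footprint 360 mm (its y, -180 to 180) x 200 mm (its x, -72 to +128); origin on the table, z up; its low front faces rack -x, towards the tray's side (the robot's right). Four syringes lie side by side at rack y -108, -36, 36, 108 mm, each along the slope: 35 degrees from level, climbing to rack +x, plunger uphill, barrel centre at x 0, 109 mm above the table.
- rack_slope (a point): Middle of the row of barrel centres; its x runs up the slope, z square to it. Each barrel rests in two open V notches in 10 mm blocks 36 mm either side of its centre (62 mm free between); the sloping board is 34 mm below the barrel axis; a stop at the lower end. A syringe lifts out freely along z.
- light_bar (a point): Centre of the aluminium light bar, part of the rack, over the barrels: 22 (rack x) x 360 (y) x 22 mm, underside 273 mm above the table; posts at rack x +112, y +-165 mm, arms at bar height. It bars a hand coming straight down: come in square to the slope from the low front side, lift out likewise by 100 mm or so, draw back to rack -x, then raise.
- tray: Fixed blue open wash tray, outside 240 (its x) x 220 (its y) x 35 mm high, walls and floor 5 mm; origin under its centre on the table, z up. Starts empty.
- syringe_1: Syringe 1 of four alike, in shuffled rack order: white barrel 26 mm diameter, 100 mm long, about 65 g; origin at the barrel's centre on its axis, x along it to the plunger, z square to the slope in the rack. Grey 22 mm nozzle at the -x end; at the +x end (52 mm out) a finger flange 44 (y) x 26 (z) x 4 mm, then the orange plunger. Grip across the barrel's middle, along y.
- plunger_1 (a joint): How far the orange plunger of syringe 1 is drawn out (m): 0 = pushed home (its 26 mm thumb disc 10 mm behind the flange), up to 0.05 = fully drawn. At the start it is either below 0.004 (used up) or 0.030 to 0.045 (still loaded). Stiff: stays where it is, moves at about 4 N along the axis.
- syringe_2: Syringe 2 of four alike, in shuffled rack order: white barrel 26 mm diameter, 100 mm long, about 65 g; origin at the barrel's centre on its axis, x along it to the plunger, z square to the slope in the rack. Grey 22 mm nozzle at the -x end; at the +x end (52 mm out) a finger flange 44 (y) x 26 (z) x 4 mm, then the orange plunger. Grip across the barrel's middle, along y.
- plunger_2 (a joint): How far the orange plunger of syringe 2 is drawn out (m): 0 = pushed home (its 26 mm thumb disc 10 mm behind the flange), up to 0.05 = fully drawn. At the start it is either below 0.004 (used up) or 0.030 to 0.045 (still loaded). Stiff: stays where it is, moves at about 4 N along the axis.
- syringe_3: Syringe 3 of four alike, in shuffled rack order: white barrel 26 mm diameter, 100 mm long, about 65 g; origin at the barrel's centre on its axis, x along it to the plunger, z square to the slope in the rack. Grey 22 mm nozzle at the -x end; at the +x end (52 mm out) a finger flange 44 (y) x 26 (z) x 4 mm, then the orange plunger. Grip across the barrel's middle, along y.
- plunger_3 (a joint): How far the orange plunger of syringe 3 is drawn out (m): 0 = pushed home (its 26 mm thumb disc 10 mm behind the flange), up to 0.05 = fully drawn. At the start it is either below 0.004 (used up) or 0.030 to 0.045 (still loaded). Stiff: stays where it is, moves at about 4 N along the axis.
- syringe_4: Syringe 4 of four alike, in shuffled rack order: white barrel 26 mm diameter, 100 mm long, about 65 g; origin at the barrel's centre on its axis, x along it to the plunger, z square to the slope in the rack. Grey 22 mm nozzle at the -x end; at the +x end (52 mm out) a finger flange 44 (y) x 26 (z) x 4 mm, then the orange plunger. Grip across the barrel's middle, along y.
- plunger_4 (a joint): How far the orange plunger of syringe 4 is drawn out (m): 0 = pushed home (its 26 mm thumb disc 10 mm behind the flange), up to 0.05 = fully drawn. At the start it is either below 0.004 (used up) or 0.030 to 0.045 (still loaded). Stiff: stays where it is, moves at about 4 N along the axis.
- glue_bottle: Bystander, to be left alone: white glue bottle with red cap, 56 mm across, 150 mm tall; origin at the middle of its underside.
- paint_jar: Bystander, to be left alone: yellow paint jar, 56 mm across, 60 mm tall; origin at the middle of its underside.
- paint_pot: Bystander, to be left alone: green paint jar behind the rack, 60 mm across, 70 mm tall; origin at the middle of its underside.
- pine_cone: Bystander, to be left alone: brown pine cone, 50 mm across, 60 mm tall; origin at the middle of its underside.
- paint_brush: Bystander, to be left alone: paint brush lying flat, 190 mm long.
- wreath: Bystander, to be left alone: small twig wreath lying flat, 125 mm across, 30 mm high; origin at the middle of its underside.
- pencil_cup: Bystander, to be left alone: red cup of pencils behind the rack, 68 mm across, 150 mm tall with the pencils; origin at the middle of its underside.

How it is judged:
At the end, for the whole second after the job is handed in: Both used-up syringes lie still, level within 12 degrees, in the tray: barrel centre within 100 mm of its centre along each tray axis and under 33 mm above the table, plunger out under 10 mm. Both loaded ones are in their rack places (moved under 12 mm), plunger out over 25 mm (x of syringe_1 in the frame of tray between -0.1 and 0.1 m and y of syringe_1 in the frame of tray between -0.1 and 0.1 m and z of each of syringe_1, syringe_3 in the frame of tray below 0.033 m and angle between syringe_1's own x axis and vertical between 1.35 and 1.79 rad and value of joint each of plunger_1, plunger_3 below 0.01 m and linear speed of each of syringe_1, syringe_3 below 0.02 m/s and x of syringe_3 in the frame of tray between -0.1 and 0.1 m and y of syringe_3 in the frame of tray between -0.1 and 0.1 m and angle between syringe_3's own x axis and vertical between 1.35 and 1.79 rad and distance of each of syringe_2, syringe_4 from where it was at the start of the episode below 0.012 m and value of joint each of plunger_2, plunger_4 above 0.025 m); the robot touches nothing.
It fails at once if a used-up syringe is dropped into the tray (moves faster than 0.9 m/s low over it, as after a fall of more than about 4 cm) ((horizontal distance between syringe_1 and tray below 0.14 m and height (world z) of syringe_1 below 0.08 m and linear speed of syringe_1 above 0.9 m/s) or (horizontal distance between syringe_3 and tray below 0.14 m and height (world z) of syringe_3 below 0.08 m and linear speed of syringe_3 above 0.9 m/s)).
It fails at once if a loaded syringe is shifted more than 25 mm from its place (distance of any of syringe_2, syringe_4 from where it was at the start of the episode above 0.025 m).
It fails at once if a bystander is knocked more than 40 mm from its place (distance of any of glue_bottle, paint_jar, paint_pot, pine_cone, paint_brush, wreath, pencil_cup from where it was at the start of the episode above 0.04 m).
It also fails if it takes over 70 s, if anything falls off the work surface, if the arm or the gripper's body presses on something with over 40 N, if the wrist force passes 120 N, or if a joint passes its speed limit or range.

## Working session

There is one attempt and no reset: what is moved stays moved. The work goes in short steps, Python scripts to look and compute and a tool call to move; the robot and the scene stay as the last step left them, time stands still between calls to the robot, and variables do not carry over. Pictures are saved under pics/ and viewed, and the job is handed in when it is done.

Besides the shell and the picture viewer there is one more tool, called after "Request:" as name([rows], argument=value, ...), one row to a line, values as JSON. carry_out: Moves the arm, as the interface text tells. Shifts and turns lie within -1 to 1; 1 stands for 0.04 m of shift or 4 degrees of turn. Its arguments: {"type":"object","properties":{"deltas":{"type":"array","items":{"type":"array","items":{"type":"number","minimum":-1,"maximum":1}}},"hand":{"type":"number"},"newtons":{"type":"number"}},"required":["deltas"]}

```bash
mkdir -p pics
python3 - <<'E'
from station import arm,cams
import cv2,numpy as np
print(arm.get_state())
for n in("side","top"):
    f=cams.grab_frame(n);cv2.imwrite(f"pics/{n}0.png",f["pixels"][:,:,::-1])
    print(n,f["fx"],f["fy"],f["cx"],f["cy"],f["k1"]);print(np.round(f["T"],4))
E
```

```text
{'t': 0.0, 'q': array([ 1.42309297e+00,  3.59389088e-01,  1.10828193e-02, -3.68735433e-04,
       -1.22409700e+00, -2.88152413e-01]), 'qd': array([ 0.0002899 , -0.00023718,  0.00183894,  0.00082673,  0.00165031,
        0.00223374]), 'joint_efforts': array([-3.92526545e-04, -5.82717705e+01,  2.93058264e+01,  6.99741304e+00,
        6.99909084e-03, -1.47222440e-04]), 'eef_pos': array([0.28475687, 0.61146542, 0.22562834]), 'ee_rot': array([ 1.64652101,  1.56915241, -1.93105299]), 'force': array([ 0.53132834, -0.50449359, -0.05555326]), 'moment': array([-0.02715425, -0.02256817, -0.0342686 ]), 'width': 0.08790938425668259}
side 489.781707251696 489.781707251696 317.06021130094643 226.556208765338 0.027821995443478197
[[-0.9167  0.2515 -0.3106  0.2773]
 [-0.3996 -0.5889  0.7025  0.6984]
 [-0.0062  0.7681  0.6403  0.8627]
 [ 0.      0.      0.      1.    ]]
top 601.9148566799876 601.9148566799876 318.2741450442124 241.5502615473333 -0.19787846200544462
[[ 0.0182  0.9834 -0.1806  0.3387]
 [-0.9997  0.0205  0.0109 -0.0393]
 [ 0.0144  0.1803  0.9835  1.7553]
 [ 0.      0.      0.      1.    ]]
```

View pics/side0.png

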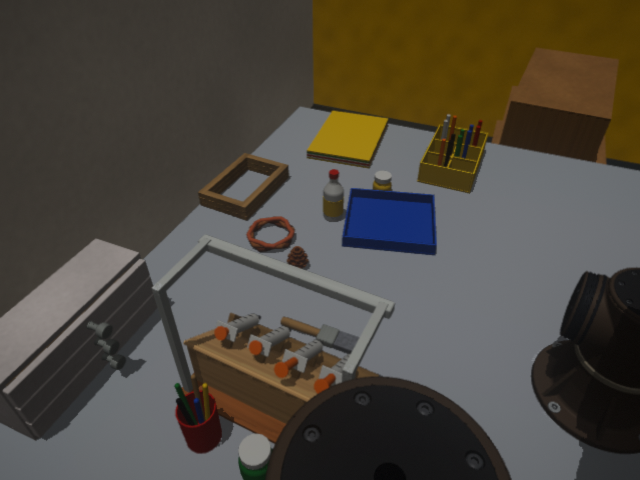

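View pics/top0.png

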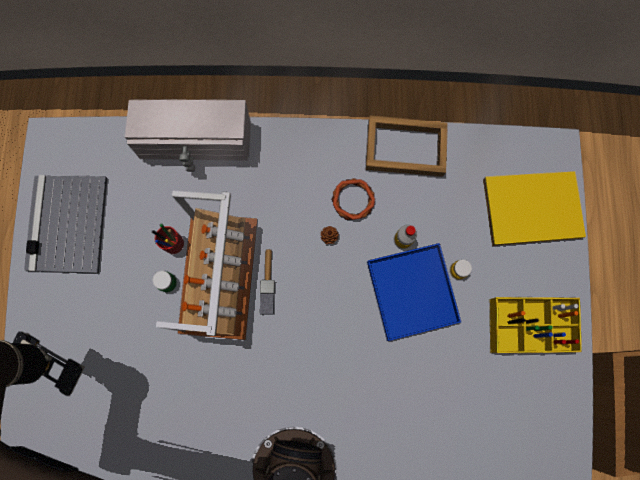

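Run:
```python
import cv2
a=cv2.imread("pics/top0.png")[180:350,150:290];cv2.imwrite("pics/topz.png",cv2.resize(a,None,fx=3.5,fy=3.5,interpolation=3))
a=cv2.imread("pics/side0.png")[230:420,140:400];cv2.imwrite("pics/sidez.png",cv2.resize(a,None,fx=3,fy=3,interpolation=3))
```

```text
(no output)
```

View pics/topz.png

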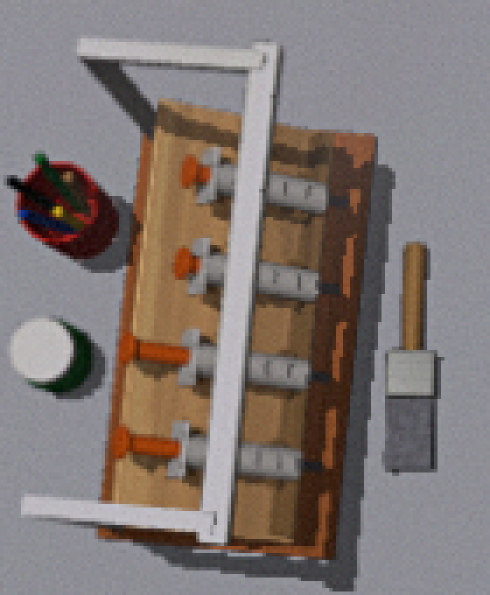

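View pics/sidez.png

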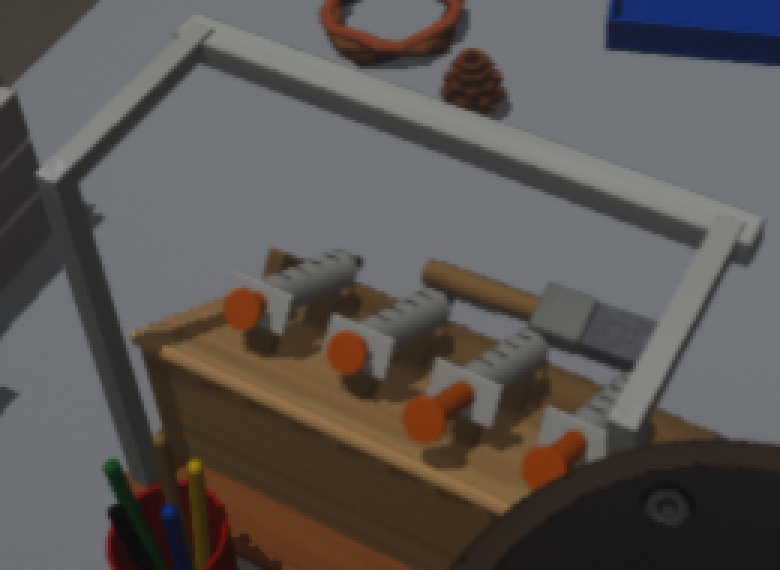

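```bash
cat > h.py <<'E'
import numpy as np,cv2
CAL={"side":(489.7817,317.0602,226.5562,0.027822),"top":(601.91486,318.27415,241.55026,-0.197878)}
from station import arm,cams
def grab(n):
    f=cams.grab_frame(n);return f
def K(f): return np.array([[f["fx"],0,f["cx"]],[0,f["fy"],f["cy"]],[0,0,1]]),np.array([f["k1"],0,0,0.])
D=np.diag([1,-1,-1.])
def ray(f,uv):
    k,d=K(f);p=cv2.undistortPointsIter(np.array(uv,float).reshape(-1,1,2),k,d,None,None,(3,100,1e-10)).reshape(-1,2)
    v=np.c_[p,np.ones(len(p))]@D@f["T"][:3,:3].T
    return f["T"][:3,3],v/np.linalg.norm(v,axis=1)[:,None]
def onz(f,uv,z):
    o,v=ray(f,uv);return o+v*((z-o[2])/v[:,2])[:,None]
def tri(fs,uvs):
    A=np.zeros((3,3));b=np.zeros(3)
    for f,uv in zip(fs,uvs):
        o,v=ray(f,[uv]);P=np.eye(3)-np.outer(v[0],v[0]);A+=P;b+=P@o
    return np.linalg.solve(A,b)
def proj(f,X):
    T=np.linalg.inv(f["T"]);R=D@T[:3,:3];t=D@T[:3,3];k,d=K(f)
    return cv2.projectPoints(np.array(X,float).reshape(-1,1,3),cv2.Rodrigues(R)[0],t,k,d)[0].reshape(-1,2)
E
python3 - <<'E'
from h import *
for n in("top","side"):
    f=grab(n);im=f["pixels"];hsv=cv2.cvtColor(im,cv2.COLOR_RGB2HSV)
    m=((hsv[:,:,0]<14)&(hsv[:,:,1]>190)&(hsv[:,:,2]>110)).astype(np.uint8)
    c,l,s,ce=cv2.connectedComponentsWithStats(m)
    print(n,[(s[i].tolist(),ce[i].round(1).tolist()) for i in range(1,c) if s[i][4]>12])
    m=((hsv[:,:,0]>105)&(hsv[:,:,0]<130)&(hsv[:,:,1]>150)&(hsv[:,:,2]>60)).astype(np.uint8)
    cs,_=cv2.findContours(m,0,1);c=max(cs,key=cv2.contourArea);r=cv2.minAreaRect(c);print("tray",r,cv2.approxPolyDP(cv2.convexHull(c),5,True).reshape(-1,2).tolist())
    if n=="top":
        b=cv2.boxPoints(r);P=onz(f,b,0.035);print(P.round(4).tolist(),P.mean(0),[np.linalg.norm(P[i]-P[i-1]).round(4) for i in range(4)])
        # bar
        g=im[180:345,195:240];mm=(g.min(2)>175).astype(np.uint8)
        cs,_=cv2.findContours(mm,0,1);c=max(cs,key=cv2.contourArea)+[195,180];print("bar",cv2.minAreaRect(c),cv2.boundingRect(c))
        for y in range(195,335,10):
            w=np.where((im[y,195:240].min(1)>150))[0]+195;print(y,w.min() if len(w) else 0,w.max() if len(w) else 0,len(w))
E
```

```text
top [([352, 180, 21, 17, 55], [363.1, 186.0]), ([334, 182, 12, 11, 21], [338.9, 186.8]), ([369, 195, 5, 12, 18], [371.8, 201.4]), ([334, 200, 36, 19, 99], [350.1, 211.2]), ([202, 225, 8, 8, 42], [204.7, 228.8]), ([406, 226, 9, 8, 56], [410.3, 229.8]), ([200, 251, 7, 9, 40], [202.4, 254.8]), ([184, 273, 5, 11, 40], [185.9, 278.6]), ([190, 278, 14, 6, 63], [196.4, 280.5]), ([181, 301, 6, 10, 43], [183.7, 305.8]), ([188, 305, 13, 5, 57], [193.9, 307.1]), ([521, 311, 4, 4, 15], [522.4, 312.6]), ([574, 311, 4, 4, 13], [575.6, 312.6])]
tray ((413.6800231933594, 291.260009765625), (82.86579895019531, 75.58810424804688), 75.52970886230469) [[438, 243], [460, 321], [388, 340], [368, 261]]
[[0.6015, -0.1998, 0.035], [0.6616, -0.4159, 0.035], [0.4272, -0.4739, 0.035], [0.3714, -0.2606, 0.035]] [ 0.51541471 -0.33754818  0.035     ] [np.float64(0.238), np.float64(0.2243), np.float64(0.2416), np.float64(0.2205)]
bar ((211.5, 263.5), (141.0, 33.0), 90.0) (195, 193, 34, 142)
195 195 228 33
205 220 227 8
215 219 226 8
225 218 225 8
235 217 224 8
245 216 223 8
255 215 221 7
265 214 220 7
275 213 219 7
285 212 218 7
295 211 217 7
305 210 216 7
315 209 215 7
325 195 214 13
side [([330, 170, 8, 4, 23], [333.4, 171.7]), ([215, 327, 11, 13, 119], [220.1, 332.8]), ([250, 341, 11, 13, 120], [255.0, 347.2]), ([274, 358, 22, 20, 193], [282.2, 368.0]), ([314, 374, 20, 19, 168], [321.9, 383.3])]
tray ((390.9458923339844, 216.5395050048828), (92.7883529663086, 50.15791320800781), 5.063616752624512) [[433, 196], [435, 245], [343, 236], [353, 188]]
```

Run:
```python
from h import *
F={n:grab(n) for n in("top","side")};fs=[F["top"],F["side"]]
P=onz(fs[0],[(223.5,205),(218,255),(212,315)],0.295);print("bar",P.round(4).tolist());d=P[0]-P[2];print("yaw",np.degrees(np.arctan2(d[1],d[0])))
for a,b in [((204.2,228.8),(220.1,332.8)),((202.2,254.8),(255,347.2))]: print("disc",tri(fs,[a,b]).round(4))
for a,b in [((185.5,278.3),(281,369)),((183.3,305.8),(321,385))]: print("disc far",tri(fs,[a,b]).round(4))
P=onz(fs[0],[[438, 243], [460, 321], [388, 340], [368, 261]],.035);print(P.round(4).tolist(),P.mean(0))
P=onz(fs[1],[[433, 196], [435, 245], [343, 236], [353, 188]],.035);print(P.round(4).tolist(),P.mean(0))
im=fs[0]["pixels"][200:340,160:280,::-1];cv2.imwrite("pics/tz2.png",cv2.resize(im,None,fx=5,fy=5,interpolation=cv2.INTER_CUBIC)[:600])
im=fs[1]["pixels"][300:400,200:360,::-1];cv2.imwrite("pics/sz2.png",cv2.resize(im,None,fx=5,fy=5,interpolation=cv2.INTER_CUBIC))
```

```text
bar [[0.6949, 0.1834, 0.295], [0.568, 0.191, 0.295], [0.4202, 0.1993, 0.295]]
yaw -3.306100721341847
disc [0.6646 0.2567 0.1465]
disc [0.5922 0.2585 0.1448]
disc far [0.5224 0.2953 0.1703]
disc far [0.4495 0.2973 0.1722]
[[0.6576, -0.4101, 0.035], [0.4298, -0.4721, 0.035], [0.3737, -0.2622, 0.035], [0.6004, -0.2035, 0.035]] [ 0.51538711 -0.33695662  0.035     ]
[[0.43, -0.4634, 0.035], [0.3769, -0.2599, 0.035], [0.602, -0.2012, 0.035], [0.6525, -0.4115, 0.035]] [ 0.51535805 -0.33397807  0.035     ]
```

View pics/tz2.png

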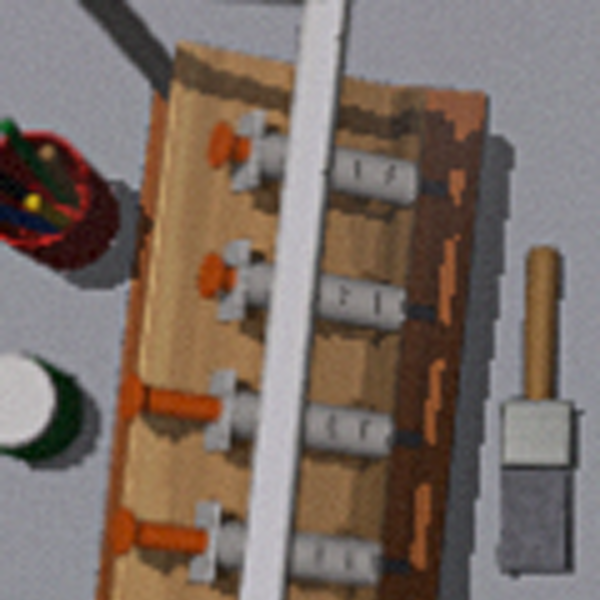

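View pics/sz2.png

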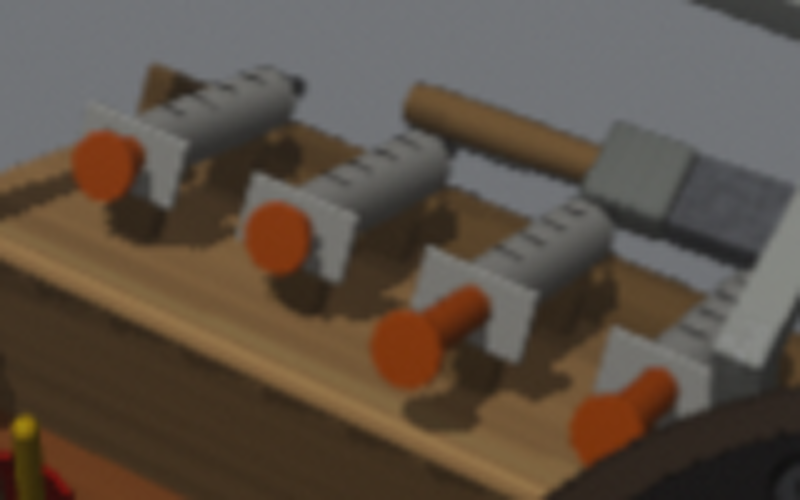

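Run:
```python
from h import *
f=grab("top");g=grab("side")
N=onz(f,[(249.4,237.6),(247.4,262.6),(244.4,287.6),(242,313.4)],.0677);print(N.round(4))
for sy in (0,1):
    a=N[sy]; 
    d=[np.array([.6646,.2567,.1465]),np.array([.5922,.2585,.1448])][sy]-a
    print(np.linalg.norm(d),np.degrees(np.arctan2(d[2],np.hypot(d[0],d[1]))),np.degrees(np.arctan2(d[0],d[1])))
# hypothesis fit: yaw fixed, rack origin
from scipy.optimize import least_squares
s35,c35=np.sin(np.radians(35)),np.cos(np.radians(35))
ys=[-.108,-.036,.036,.108]
def W(p,P):
    c,s=np.cos(p[2]),np.sin(p[2]);P=np.atleast_2d(P);return np.c_[p[0]+c*P[:,0]-s*P[:,1],p[1]+s*P[:,0]+c*P[:,1],P[:,2]]
def ax(y,s): return [s*c35,y,.109+s*s35]
uvn=np.array([(249.4,237.6),(247.4,262.6),(244.4,287.6),(242,313.4)])
discT=np.array([(204.2,228.8),(202.2,254.8)]);discS=np.array([(220.1,332.8),(255,347.2)])
def res(p):
    r=[]
    r.append(proj(f,W(p,[ax(y,-.072) for y in ys]))-uvn)
    dd=W(p,[ax(ys[0],.066+p[3]),ax(ys[1],.066+p[4])])
    r+= [proj(f,dd)-discT,proj(g,dd)-discS]
    return np.vstack(r).ravel()
s=least_squares(res,[.55,.2,np.pi/2,0,0]);p=s.x
print(p.round(4),np.degrees(p[2]));print(s.fun.reshape(-1,2).round(1))
C=W(p,[ax(y,0) for y in ys]);print("centres",C.round(4))
np.save("rack.npy",p)
for F,n in((f,"top"),(g,"side")):
    im=F["pixels"][:,:,::-1].copy();im=cv2.resize(im,None,fx=4,fy=4,interpolation=2)
    for y in ys:
        for sgn in(-1,1):
            pts=proj(F,W(p,[ [ (q)*c35, y+sgn*.013, .109+q*s35] for q in(-.05,.05)]))*4+1.5
            cv2.line(im,*[tuple(int(v) for v in a) for a in pts],(0,255,0),1)
    u=proj(F,C)[1:3].mean(0)*4
    x,y0=int(u[0])-400,int(u[1])-300;cv2.imwrite(f"pics/ov_{n}.png",im[y0:y0+600,x:x+800])
```

```text
[[0.656  0.1389 0.0677]
 [0.5837 0.1418 0.0677]
 [0.5124 0.1477 0.0677]
 [0.4396 0.1519 0.0677]]
0.14198440390221814 33.71006272082773 4.183711004371709
0.14009418666747517 33.39061842286889 4.150002594032647
[0.5519 0.2047 1.5108 0.0069 0.0036] 86.56087909304514
[[-0.2 -0.1]
 [-0.6 -0.2]
 [-0.1 -0. ]
 [-0.2 -0.4]
 [-0.9 -0.4]
 [-0.8 -0.3]
 [ 0.8 -0.7]
 [ 0.6 -0.7]]
centres [[0.6597 0.1982 0.109 ]
 [0.5878 0.2026 0.109 ]
 [0.5159 0.2069 0.109 ]
 [0.4441 0.2112 0.109 ]]
```

View pics/ov_top.png

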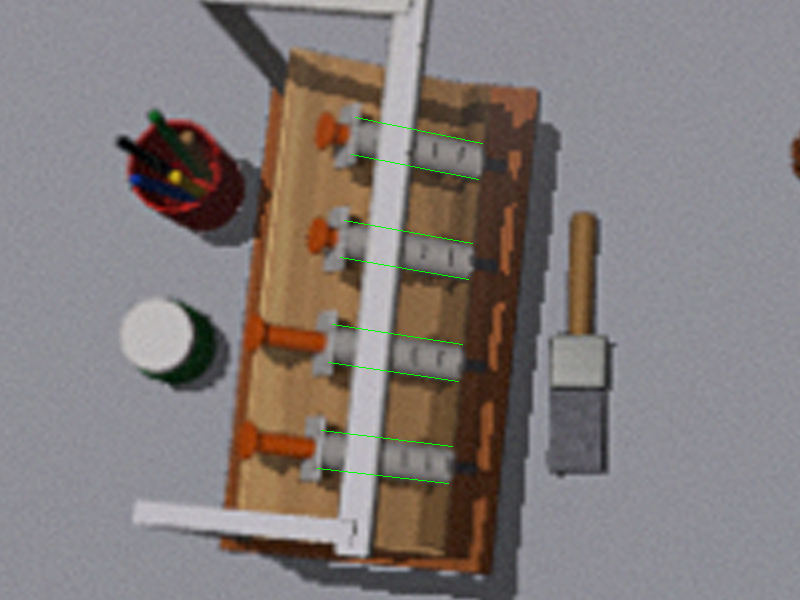

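View pics/ov_side.png

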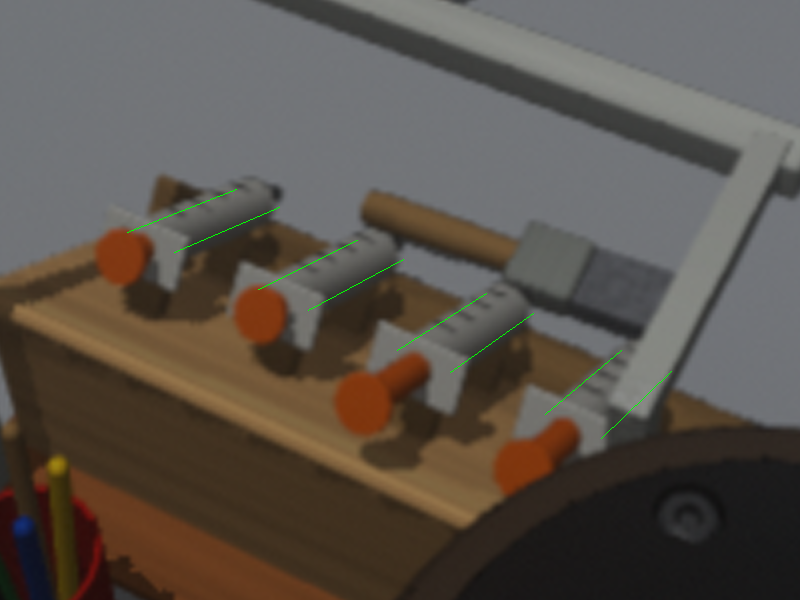

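Run:
```python
from h import *
from scipy.spatial.transform import Rotation as R
f=grab("top");g=grab("side")
print("bottle cap",tri([f,g],[(410.5,230),(333.4,172)]).round(3), onz(f,[(410.5,230)],.15).round(3))
print("jar top",onz(f,[(463,268)],.06).round(3),"cone",onz(f,[(329,235)],.03).round(3),"wreath",onz(f,[(353,200)],.015).round(3))
print("brush",onz(f,[(269,250),(267,314)],.01).round(3))
C=np.array([.5154,-.336,0]);ax=np.array([np.cos(np.radians(15)),np.sin(np.radians(15)),0]);ay=np.array([-ax[1],ax[0],0])
for q in [onz(f,[(410.5,230)],.15)[0],onz(f,[(463,268)],.06)[0]]: print("in tray",((q-C)@ax).round(3),((q-C)@ay).round(3))
s=arm.get_state();Rm=R.from_euler("xyz",s["ee_rot"]);print(Rm.as_matrix().round(3))
p=np.load("rack.npy");c,sn=np.cos(p[2]),np.sin(p[2]);rx=np.array([c,sn,0]);ry=np.array([-sn,c,0]);z=np.array([0,0,1]);a=np.radians(35)
tx=rx*np.sin(a)-z*np.cos(a)
for sg in(1,-1):
    T=np.c_[tx,sg*ry,np.cross(tx,sg*ry)];print("target",sg,T.round(3).tolist())
    Tr=R.from_matrix(T);print("rotvec tool units",((Rm.inv()*Tr).as_rotvec(degrees=True)/4).round(2))
    Td=R.from_matrix(np.c_[-z,sg*ry,np.cross(-z,sg*ry)]);print("down: ",((Rm.inv()*Td).as_rotvec(degrees=True)/4).round(2))
```

```text
bottle cap [ 0.673 -0.309  0.147] [[ 0.671 -0.309  0.15 ]]
jar top [[ 0.581 -0.477  0.06 ]] cone [[ 0.676 -0.089  0.03 ]] wreath [[ 0.787 -0.16   0.015]]
brush [[0.631 0.086 0.01 ]
 [0.443 0.086 0.01 ]]
in tray 0.157 -0.014
in tray 0.027 -0.153
[[-0.    -0.422 -0.907]
 [-0.    -0.907  0.422]
 [-1.     0.    -0.   ]]
target 1 [[0.034, -0.998, 0.049], [0.573, 0.06, 0.818], [-0.819, 0.0, 0.574]]
rotvec tool units [16.56 -7.67 -5.22]
down:  [17.12 -0.   -0.  ]
target -1 [[0.034, 0.998, -0.049], [0.573, -0.06, -0.818], [-0.819, -0.0, -0.574]]
rotvec tool units [-26.89   5.77  -8.48]
down:  [-27.88   0.    -0.  ]
```

Request:
carry_out([
  [-1, 0, 0, 0, 0, 0],
  [-1, 0, 0, 0, 0, 0],
  [-1, 0, 0, 0, 0, 0],
  [-1, 0, 0, 0, 0, 0],
  [-1, 0, 0, 0, 0, 0],
], hand=0.5, newtons=15)

```text
t: 1.0
eef_pos: [0.284, 0.6094, 0.4255]
ee_rot: [1.696, 1.557, -1.881]
force: [0.3, 1.5, -1.0]
width: 0.0535
```

Request:
carry_out([
  [-1, 0, 0, 0, 0, 0],
  [-0.4, 0.02, -0.88, 0.75, 0, 0],
  [0, 0.02, -0.88, 0.75, 0, 0],
  [0, 0.02, -0.88, 0.75, 0, 0],
  [0, 0.02, -0.88, 0.75, 0, 0],
])

```text
t: 1.5
eef_pos: [0.4055, 0.5393, 0.4923]
ee_rot: [2.183, 1.569, -1.604]
force: [-0.1, 0.7, 0.3]
width: 0.0438
```

Request:
carry_out([
  [0, 0.02, -0.88, 0.75, 0, 0],
  [0, 0.02, -0.88, 0.75, 0, 0],
  [0, 0.02, -0.88, 0.75, 0, 0],
  [0, 0.02, -0.88, 0.75, 0, 0],
  [0, 0.02, -0.88, 0.75, 0, 0],
])

```text
t: 2.0
eef_pos: [0.5357, 0.4115, 0.4917]
ee_rot: [2.157, 1.569, -1.903]
force: [0.6, 1.4, -0.5]
width: 0.0437
```

Request:
carry_out([
  [0, 0.02, -0.88, 0.75, 0, 0],
  [0, 0.02, -0.88, 0.75, 0, 0],
  [0, 0.02, -0.88, 0.75, 0, 0],
  [0, 0.02, -0.88, 0.75, 0, 0],
  [0, 0.02, -0.88, 0.75, 0, 0],
])

```text
t: 2.5
eef_pos: [0.6269, 0.2531, 0.4909]
ee_rot: [2.155, 1.568, -2.178]
force: [-0.4, -1.2, 0.3]
width: 0.0439
```

Request:
carry_out([
  [0, 0.02, -0.88, 0.75, 0, 0],
  [0, 0.02, -0.88, 0.75, 0, 0],
  [0, 0.02, -0.88, 0.75, 0, 0],
  [0, 0.02, -0.88, 0.75, 0, 0],
  [0, 0.02, -0.88, 0.75, 0, 0],
])

```text
t: 3.0
eef_pos: [0.672, 0.0759, 0.4901]
ee_rot: [2.228, 1.566, -2.377]
force: [0.1, -0.1, -0.4]
width: 0.0442
```

Request:
carry_out([
  [0, 0.02, -0.88, 0.75, 0, 0],
  [0, 0.02, -0.88, 0.75, 0, 0],
  [0, 0.02, -0.88, 0.75, 0, 0],
  [0, 0.02, -0.88, 0.75, 0, 0],
  [0, 0, -0.7, 0, 0, 0],
])

```text
t: 3.5
eef_pos: [0.6692, -0.1004, 0.4897]
ee_rot: [2.328, 1.565, -2.498]
force: [1.0, -0.7, -0.3]
width: 0.0437
```

```bash
cat > goal.py <<'E'
import sys
from h import *
from scipy.spatial.transform import Rotation as R
p=np.load("rack.npy");c,sn=np.cos(p[2]),np.sin(p[2]);rx=np.array([c,sn,0]);ry=np.array([-sn,c,0]);z=np.array([0,0,1]);a=np.radians(35)
tx=rx*np.sin(a)-z*np.cos(a)
TR=np.c_[tx,ry,np.cross(tx,ry)]
def cen(i): return p[0]*np.array([1,0,0])+p[1]*np.array([0,1,0])+.109*z+ry*[-.108,-.036,.036,.108][i]
def go(T,pos):
    s=arm.get_state();M=R.from_euler("xyz",s["ee_rot"]).as_matrix()
    print("turn",(R.from_matrix(M.T@T).as_rotvec(degrees=True)/4).round(2),"shift now",(M.T@(pos-s["eef_pos"])/.04).round(2),"shift after turn",(T.T@(pos-s["eef_pos"])/.04).round(2),"world",(pos-s["eef_pos"]).round(4),"q",s["q"].round(2),"w",s["width"].round(4))
tyaw=np.radians(15.2)
tax=np.array([np.cos(tyaw),np.sin(tyaw),0]);tay=np.array([-tax[1],tax[0],0]);TC=np.array([.5154,-.336,0])
# tray: syringe axis (tool z) -> +tray y ; tool x down; tool y = z x x
TT=np.c_[-z,np.cross(tay,-z),tay]
E
python3 -c "
from goal import *
print(TT.round(2).tolist())
go(TR,cen(0)-tx*.22);go(TR,cen(0)-tx*.1);go(TR,cen(0)+tx*.014)"
```

```text
[[0.0, -0.97, -0.26], [0.0, -0.26, 0.97], [-1.0, -0.0, 0.0]]Traceback (most recent call last):
  File "<string>", line 4, in <module>
    go(TR,cen(0)-tx*.22);go(TR,cen(0)-tx*.1);go(TR,cen(0)+tx*.014)
    ~~^^^^^^^^^^^^^^^^^^
  File "goal.py", line 10, in go
    print("turn",(R.from_matrix(M.T@T).as_rotvec(degrees=True)/4).round(2),"shift now",(M.T@(pos-s["eef_pos"])/.04).round(2),"shift after turn",(T.T@(pos-s["eef_pos"])/.04).round(2),"world",(pos-s["eef_pos"]).round(4),"q",s["q"].round(2),"w",s["width"].round(4))
                                                                                                                                                                                                                                                  ^^^^^^^^^^^^^^^^
AttributeError: 'float' object has no attribute 'round'
```

```bash
sed -i 's/s\["width"\].round(4)/round(s["width"],4)/' goal.py
python3 -c "
from goal import *
go(TR,cen(0)-tx*.22);go(TR,cen(0)-tx*.1);go(TR,cen(0)+tx*.014)"
```

```text
turn [-0.77 -8.8   0.18] shift now [5.   0.89 4.26] shift after turn [6.56 0.68 0.63] world [-0.0171  0.1727 -0.2005] q [ 0.14  0.34  0.55  0.   -1.79 -0.25] w 0.0437
turn [-0.77 -8.8   0.18] shift now [7.45 0.98 5.99] shift after turn [9.56 0.68 0.63] world [-0.0129  0.2414 -0.2988] q [ 0.14  0.34  0.55  0.   -1.79 -0.25] w 0.0437
turn [-0.77 -8.8   0.18] shift now [9.78 1.06 7.63] shift after turn [12.41  0.68  0.63] world [-0.009   0.3067 -0.3922] q [ 0.14  0.34  0.55  0.   -1.79 -0.25] w 0.0437
```

Request:
carry_out([
  [0, 0, 0, -0.1, -1, 0],
  [0, 0, 0, -0.1, -1, 0],
  [0, 0, 0, -0.1, -1, 0],
  [0, 0, 0, -0.1, -1, 0],
  [0, 0, 0, -0.1, -1, 0],
])

```text
t: 4.0
eef_pos: [0.6685, -0.103, 0.4903]
ee_rot: [-0.01, 1.215, 1.482]
force: [-0.4, -0.7, -0.3]
width: 0.0439
```

Request:
carry_out([
  [0, 0, 0, -0.1, -1, 0],
  [0, 0, 0, -0.1, -1, 0],
  [0, 0, 0, -0.1, -1, 0],
  [0, 0, 0, 0, -0.7, 0],
  [0, 0, 0, 0, 0, 0],
])

```text
t: 4.5
eef_pos: [0.6684, -0.1057, 0.4904]
ee_rot: [-0.023, 0.945, 1.488]
force: [-0.8, 0.7, -0.4]
width: 0.044
```

```bash
python3 -c "
from goal import *
go(TR,cen(0)-tx*.22);go(TR,cen(0)+tx*.014)"
```

```text
turn [0.07 0.22 0.19] shift now [6.65 0.76 0.64] shift after turn [6.65 0.67 0.73] world [-0.0163  0.178  -0.2012] q [-0.26  0.4   0.75 -0.67 -1.95 -0.05] w 0.044
turn [0.07 0.22 0.19] shift now [12.5   0.84  0.55] shift after turn [12.5   0.67  0.73] world [-0.0083  0.3119 -0.3929] q [-0.26  0.4   0.75 -0.67 -1.95 -0.05] w 0.044
```

Request:
carry_out([
  [1, 0.35, 0.35, 0.07, 0.2, 0.2],
  [1, 0.35, 0.35, 0, 0, 0],
  [1, 0, 0, 0, 0, 0],
  [1, 0, 0, 0, 0, 0],
  [1, 0, 0, 0, 0, 0],
])

```text
t: 5.0
eef_pos: [0.6506, 0.0324, 0.3428]
ee_rot: [-0.021, 0.971, 1.491]
force: [1.0, 0.4, -0.1]
width: 0.0442
```

Request:
carry_out([
  [1, 0, 0, 0, 0, 0],
  [0.6, 0, 0, 0, 0, 0],
  [0, 0, 0, 0, 0, 0],
])

```text
t: 5.3
eef_pos: [0.6506, 0.0741, 0.2841]
ee_rot: [-0.014, 0.976, 1.503]
force: [-0.8, -0.6, -0.1]
width: 0.0441
```

```bash
python3 -c "
from goal import *
go(TR,cen(0)-tx*.22);go(TR,cen(0)+tx*.014)
for n in('top','side'): cv2.imwrite('pics/a_%s.png'%n,grab(n)['pixels'][:,:,::-1])"
```

```text
turn [ 0.11 -0.23  0.06] shift now [-0.13 -0.04  0.04] shift after turn [-0.13 -0.04  0.04] world [ 0.0016 -0.0018  0.0051] q [ 0.03  0.32  0.18 -0.6  -1.4   0.01] w 0.0441
turn [ 0.11 -0.23  0.06] shift now [ 5.72 -0.02  0.13] shift after turn [ 5.72 -0.04  0.04] world [ 0.0096  0.1322 -0.1866] q [ 0.03  0.32  0.18 -0.6  -1.4   0.01] w 0.0441
```

View pics/a_side.png

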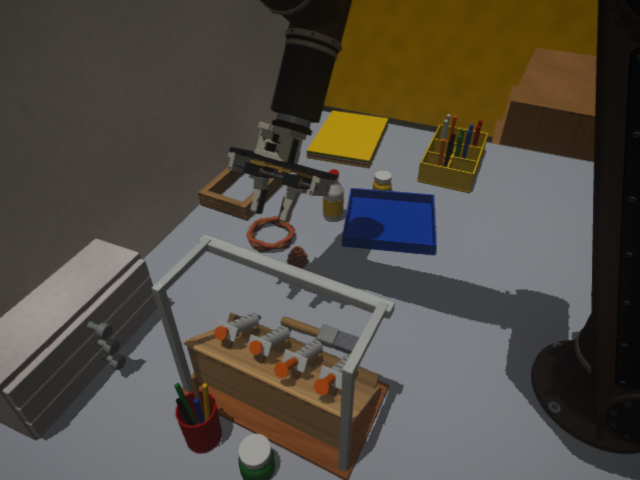

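View pics/a_top.png

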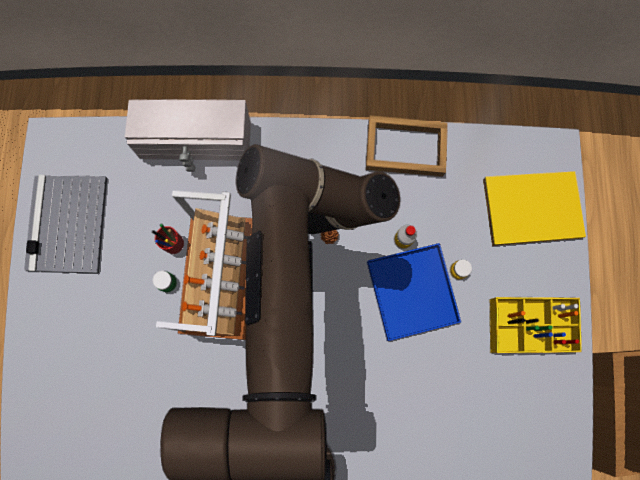

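Request:
carry_out([
  [0.9, 0, 0, 0.1, -0.2, 0],
  [0.9, 0, 0, 0, 0, 0],
  [0.9, 0, 0, 0, 0, 0],
  [0.9, 0, 0, 0, 0, 0],
  [0.5, 0, 0, 0, 0, 0],
])

```text
t: 5.9
eef_pos: [0.6686, 0.1614, 0.1622]
ee_rot: [-0.058, 0.965, 1.457]
force: [-0.1, -0.0, 0.4]
width: 0.0437
```

```bash
python3 -c "
from goal import *
go(TR,cen(0)+tx*.014)
f=grab('side')
im=cv2.resize(f['pixels'][:,:,::-1],None,fx=3,fy=3,interpolation=2)
s=arm.get_state();u=proj(f,[s['eef_pos'],cen(0),cen(1),cen(2),cen(3)])*3+1
for q in u: cv2.circle(im,tuple(int(v) for v in q),3,(0,255,0),-1)
cv2.imwrite('pics/b.png',im[700:1250,450:1200])"
```

```text
turn [ 0.2  -0.09  0.43] shift now [ 1.95  0.34 -0.  ] shift after turn [ 1.96  0.28 -0.02] world [-0.0084  0.0449 -0.0647] q [ 0.16  0.41  0.04 -0.66 -1.11  0.06] w 0.0437
```

View pics/b.png

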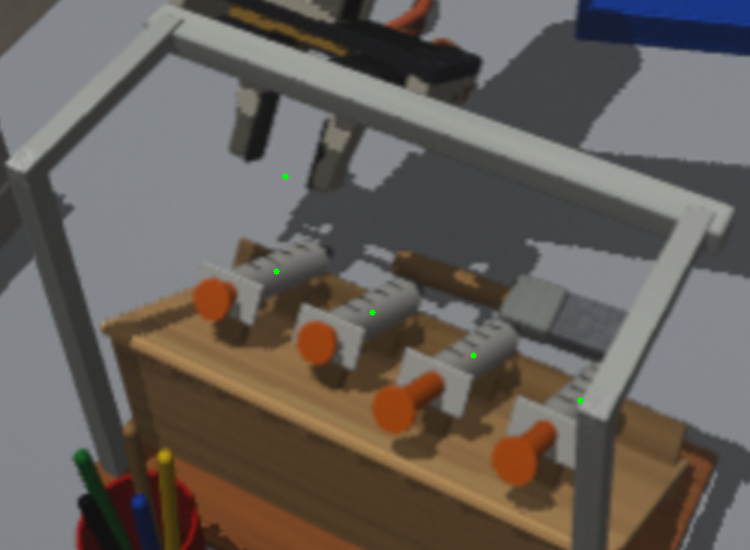

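Request:
carry_out([
  [0.3, 0.3, 0, 0.2, -0.1, 0.43],
  [0, 0, 0, 0, 0, 0],
])

```text
t: 6.15
eef_pos: [0.6571, 0.1698, 0.1514]
ee_rot: [0.004, 0.959, 1.516]
force: [-0.4, -1.0, -1.3]
width: 0.0438
```

```bash
python3 -c "
from goal import *
go(TR,cen(0)+tx*.014)"
```

```text
turn [-0.    0.01 -0.04] shift now [ 1.63 -0.03 -0.02] shift after turn [ 1.63 -0.02 -0.02] world [ 0.003   0.0365 -0.0538] q [ 0.16  0.42  0.03 -0.67 -1.13  0.06] w 0.0438
```

Request:
carry_out([
  [0.5, 0, 0, 0, 0, 0],
  [0.5, 0, 0, 0, 0, 0],
  [0.4, 0, 0, 0, 0, 0],
  [0.2, 0, 0, 0, 0, 0],
  [0, 0, 0, 0, 0, 0],
])

```text
t: 6.65
eef_pos: [0.6636, 0.2054, 0.1022]
ee_rot: [-0.012, 0.959, 1.5]
force: [-0.9, 0.0, -0.5]
width: 0.0433
```

```bash
python3 -c "
from goal import *
go(TR,cen(0)+tx*.014)
f=grab('side')
im=cv2.resize(f['pixels'][:,:,::-1],None,fx=4,fy=4,interpolation=2)
cv2.imwrite('pics/c.png',im[1100:1600,650:1400])"
```

```text
turn [0.05 0.02 0.09] shift now [ 0.1   0.09 -0.05] shift after turn [ 0.1   0.09 -0.05] world [-0.0034  0.0009 -0.0046] q [ 0.21  0.48  0.   -0.7  -1.03  0.08] w 0.0433
```

View pics/c.png

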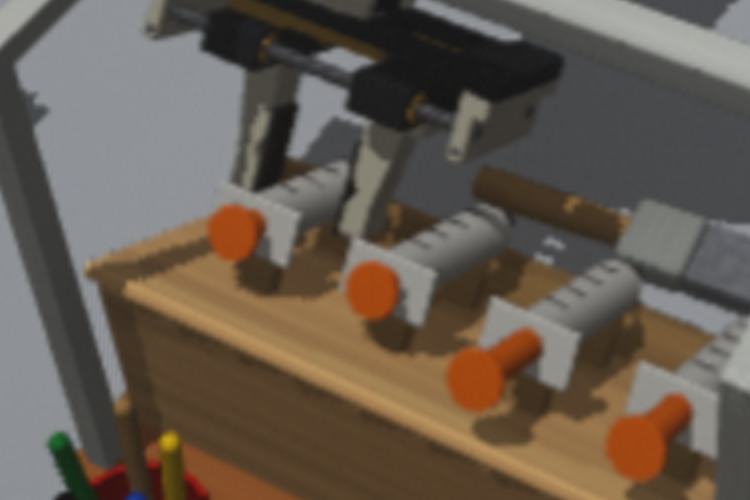

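Request:
carry_out([
  [0.1, 0.09, 0, 0, 0, 0.1],
  [0, 0, 0, 0, 0, 0],
])

```text
t: 6.9
eef_pos: [0.6608, 0.2073, 0.1004]
ee_rot: [-0.005, 0.959, 1.51]
force: [0.3, 0.2, 0.3]
width: 0.0436
```

Request:
carry_out([
  [0, 0, 0, 0, 0, 0],
  [0, 0, 0, 0, 0, 0],
  [0, 0, 0, 0, 0, 0],
  [0, 0, 0, 0, 0, 0],
  [0, 0, 0, 0, 0, 0],
], hand=1, newtons=15)

```text
t: 7.4
eef_pos: [0.6602, 0.2067, 0.1017]
ee_rot: [-0.005, 0.958, 1.51]
force: [-0.4, -0.3, -0.8]
width: 0.0255
```

Request:
carry_out([
  [-0.3, 0, 0, 0, 0, 0],
  [-0.6, 0, 0, 0, 0, 0],
  [-0.7, 0, 0, 0, 0, 0],
  [-0.7, 0, 0, 0, 0, 0],
  [-0.7, 0, 0, 0, 0, 0],
])

```text
t: 7.9
eef_pos: [0.6543, 0.1353, 0.201]
ee_rot: [0.005, 0.961, 1.52]
force: [-0.2, 0.4, -0.8]
width: 0.0254
```

```bash
python3 -c "
from goal import *
go(TR,cen(0)-tx*.1)
f=grab('side')
im=cv2.resize(f['pixels'][:,:,::-1],None,fx=3,fy=3,interpolation=2)
cv2.imwrite('pics/d.png',im[700:1250,450:1200])"
```

```text
turn [ 0.04 -0.01 -0.08] shift now [ 0.29 -0.04 -0.03] shift after turn [ 0.29 -0.04 -0.03] world [ 0.002   0.0057 -0.0101] q [ 0.11  0.38  0.08 -0.64 -1.23  0.04] w 0.0254
```

View pics/d.png

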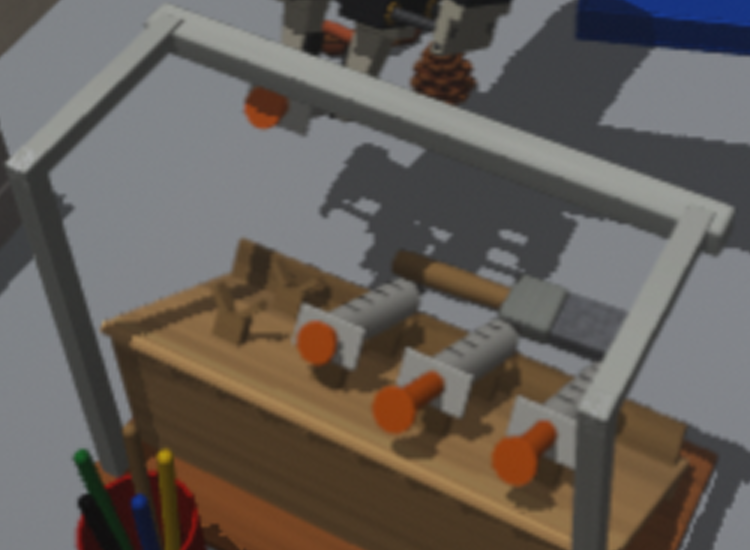

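Request:
carry_out([
  [-0.57, 0, -0.82, 0, 0, 0],
  [-0.57, 0, -0.82, 0, 0, 0],
  [-0.57, 0, -0.82, 0, 0, 0],
  [-0.57, 0, -0.82, 0, 0, 0],
  [-0.8, 0, -0.5, 0, 0, 0],
])

```text
t: 8.45
eef_pos: [0.6451, -0.067, 0.2262]
ee_rot: [-0.019, 0.962, 1.503]
force: [0.8, -0.3, -0.8]
width: 0.0255
```

```bash
python3 -c "
from goal import *
go(TT,TC-.055*tax+z*.2);"
```

```text
turn [-4.35  8.61  1.53] shift now [-3.68  4.21 -6.35] shift after turn [ 0.65  6.27 -5.64] world [-0.1828 -0.2835 -0.0262] q [-0.19  0.42  0.19 -0.61 -1.45  0.25] w 0.0255
```

Request:
carry_out([
  [-0.82, 0, 0.57, 0, 0, 0],
  [-0.82, 0, 0.57, 0, 0, 0],
  [0, 0, 0, -0.44, 0.86, 0.15],
  [0, 0, 0, -0.44, 0.86, 0.15],
  [0, 0, 0, -0.44, 0.86, 0.15],
])

```text
t: 8.95
eef_pos: [0.6438, -0.081, 0.3122]
ee_rot: [-0.078, 1.154, 1.531]
force: [-0.2, -0.7, -0.1]
width: 0.0254
```

Request:
carry_out([
  [0, 0, 0, -0.44, 0.86, 0.15],
  [0, 0, 0, -0.44, 0.86, 0.15],
  [0, 0, 0, -0.44, 0.86, 0.15],
  [0, 0, 0, -0.44, 0.86, 0.15],
  [0, 0, 0, -0.44, 0.86, 0.15],
])

```text
t: 9.45
eef_pos: [0.6443, -0.0846, 0.3178]
ee_rot: [-0.276, 1.473, 1.492]
force: [0.1, -0.6, -0.8]
width: 0.0251
```

Request:
carry_out([
  [0, 0, 0, -0.44, 0.86, 0.15],
  [0, 0, 0, -0.44, 0.86, 0.15],
  [0, 0, 0, 0, 0, 0],
])

```text
t: 9.75
eef_pos: [0.6442, -0.0846, 0.3204]
ee_rot: [-2.883, 1.534, -1.05]
force: [-0.4, 0.2, -0.7]
width: 0.0254
```

```bash
python3 -c "
from goal import *
go(TT,TC-.055*tax+z*.2);"
```

```text
turn [-0.05 -0.51  0.13] shift now [ 3.14  6.14 -5.13] shift after turn [ 3.01  6.13 -5.22] world [-0.1819 -0.2658 -0.1204] q [ 0.19  0.26  0.07  0.04 -1.37  0.07] w 0.0254
```

Request:
carry_out([
  [0, 0.77, -0.65, 0, -0.25, 0.06],
  [0, 0.77, -0.65, 0, -0.25, 0.06],
  [0, 0.77, -0.65, 0, 0, 0],
  [0, 0.77, -0.65, 0, 0, 0],
  [0, 0.77, -0.65, 0, 0, 0],
])

```text
t: 10.25
eef_pos: [0.5274, -0.2518, 0.3221]
ee_rot: [-0.751, 1.564, 1.085]
force: [0.1, -1.1, -1.4]
width: 0.0253
```

Request:
carry_out([
  [0.3, 0.77, -0.65, 0, 0, 0],
  [0.8, 0.77, -0.65, 0, 0, 0],
  [0.8, 0.6, -0.65, 0, 0, 0],
  [0, 0, 0, 0, 0, 0],
  [0, 0, 0, 0, 0, 0],
])

```text
t: 10.75
eef_pos: [0.4597, -0.3575, 0.2488]
ee_rot: [-1.298, 1.556, 0.524]
force: [0.6, 0.1, 0.8]
width: 0.0259
```

```bash
python3 -c "
from goal import *
go(TT,TC-.055*tax+z*.012);
for n in('top','side'): cv2.imwrite('pics/e_%s.png'%n,grab(n)['pixels'][:,:,::-1])"
```

```text
turn [-0.19  0.06  0.21] shift now [ 5.92 -0.02  0.13] shift after turn [ 5.92 -0.11  0.15] world [ 0.0027  0.0071 -0.2368] q [-0.33  0.19 -0.16 -0.01 -1.21  0.59] w 0.0259
```

View pics/e_side.png

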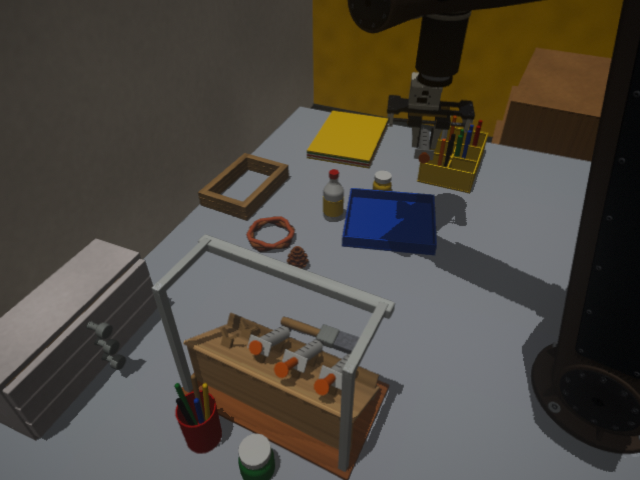

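Request:
carry_out([
  [0.9, -0.1, 0.15, -0.2, 0.06, 0.2],
  [0.9, 0, 0, 0, 0, 0],
  [0.9, 0, 0, 0, 0, 0],
  [0.9, 0, 0, 0, 0, 0],
  [0.5, 0, 0, 0, 0, 0],
])

```text
t: 11.35
eef_pos: [0.4747, -0.3488, 0.0908]
ee_rot: [-2.195, 1.549, -0.35]
force: [-1.0, -0.2, -0.8]
width: 0.0255
```

Request:
carry_out([
  [0.2, 0, 0, 0, 0, 0],
  [0, 0, 0, 0, 0, 0],
])

```text
t: 11.55
eef_pos: [0.4759, -0.3471, 0.0814]
ee_rot: [-2.178, 1.551, -0.331]
force: [0.3, -0.1, -0.4]
width: 0.0254
```

```bash
python3 -c "
from goal import *
go(TT,TC-.055*tax+z*.012);
im=cv2.resize(grab('side')['pixels'][130:270,320:480,::-1],None,fx=4,fy=4,interpolation=2);cv2.imwrite('pics/f.png',im)"
```

```text
turn [ 0.16 -0.16  0.23] shift now [1.73 0.38 0.03] shift after turn [1.73 0.35 0.01] world [-0.0136 -0.0033 -0.0694] q [-0.3   0.34 -0.38  0.   -0.83  0.57] w 0.0254
```

View pics/f.png

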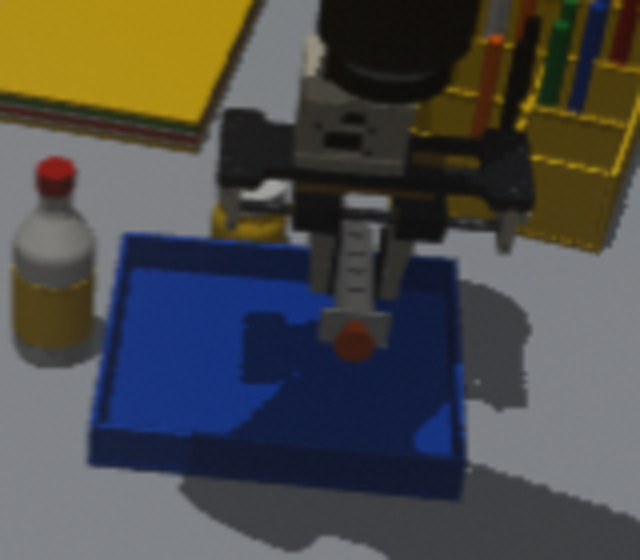

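Request:
carry_out([
  [0.3, 0.35, 0, 0.16, -0.16, 0.23],
  [0.4, 0, 0, 0, 0, 0],
  [0.4, 0, 0, 0, 0, 0],
  [0.3, 0, 0, 0, 0, 0],
  [0, 0, 0, 0, 0, 0],
])

```text
t: 12.1
eef_pos: [0.465, -0.3534, 0.0291]
ee_rot: [-2.21, 1.563, -0.375]
force: [-0.7, -0.1, 0.4]
width: 0.0252
```

```bash
python3 -c "
from goal import *
go(TT,TC-.055*tax+z*.012);"
```

```text
turn [-0.02 -0.07  0.09] shift now [0.43 0.05 0.09] shift after turn [0.43 0.04 0.09] world [-0.0027  0.003  -0.0171] q [-0.31  0.41 -0.43  0.   -0.73  0.58] w 0.0252
```

Request:
carry_out([
  [0.2, 0, 0.1, 0, -0.07, 0.09],
  [0.2, 0, 0, 0, 0, 0],
  [0.1, 0, 0, 0, 0, 0],
  [0, 0, 0, 0, 0, 0],
])

```text
t: 12.5
eef_pos: [0.4647, -0.3499, 0.0091]
ee_rot: [-2.169, 1.569, -0.335]
force: [-0.5, 1.5, -0.9]
width: 0.0254
```

```bash
python3 -c "
from goal import *
go(TT,TC-.055*tax+z*.012);
im=cv2.resize(grab('side')['pixels'][130:270,320:480,::-1],None,fx=4,fy=4,interpolation=2);cv2.imwrite('pics/g.png',im)"
```

```text
turn [-0.02 -0.01  0.02] shift now [-0.07  0.06  0.  ] shift after turn [-0.07  0.06  0.  ] world [-0.0024 -0.0005  0.0029] q [-0.31  0.43 -0.45  0.   -0.69  0.57] w 0.0254
```

View pics/g.png

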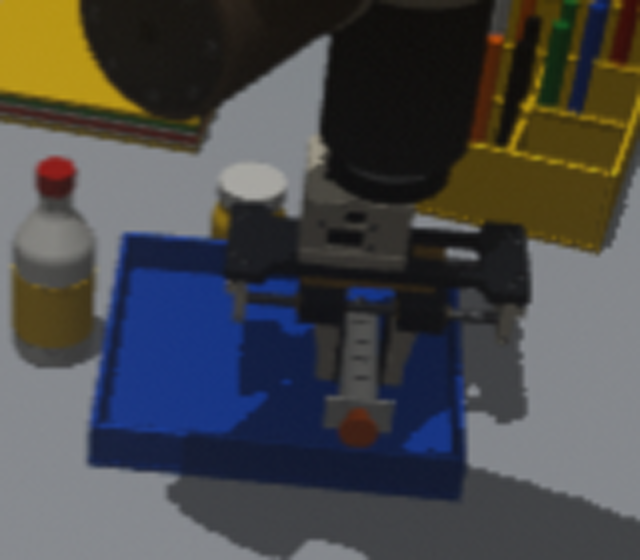

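Request:
carry_out([
  [0, 0, 0, 0, 0, 0],
  [0, 0, 0, 0, 0, 0],
  [0, 0, 0, 0, 0, 0],
  [0, 0, 0, 0, 0, 0],
  [0, 0, 0, 0, 0, 0],
], hand=0.5)

```text
t: 13.05
eef_pos: [0.466, -0.3504, 0.0108]
ee_rot: [-2.241, 1.566, -0.406]
force: [0.1, -0.7, 0.5]
width: 0.0437
```

Request:
carry_out([
  [-0.3, 0, 0, 0, 0, 0],
  [-0.6, 0, 0, 0, 0, 0],
  [-1, 0, 0, 0, 0, 0],
  [-1, 0, 0, 0, 0, 0],
  [-1, 0, 0, 0, 0, 0],
])

```text
t: 13.55
eef_pos: [0.4616, -0.3488, 0.1691]
ee_rot: [0.968, 1.564, 2.803]
force: [1.0, -0.2, -0.2]
width: 0.0436
```

Request:
carry_out([
  [-1, 0, 0, 0, 0, 0],
  [-1, 0, 0, 0, 0, 0],
  [-1, 0, 0, 0, 0, 0],
  [-0.8, 0, 0, 0, 0, 0],
])

```text
t: 13.95
eef_pos: [0.4604, -0.3487, 0.3342]
ee_rot: [1.492, 1.57, -2.957]
force: [0.2, -0.7, -1.0]
width: 0.0437
```

```bash
python3 -c "
from goal import *
go(TR,cen(1)-tx*.22)
im=cv2.resize(grab('side')['pixels'][130:270,320:480,::-1],None,fx=4,fy=4,interpolation=2);cv2.imwrite('pics/i.png',im)"
```

```text
turn [ 4.49 -8.67 -1.44] shift now [ 1.12 -5.67  9.48] shift after turn [ 7.11 -2.35  8.2 ] world [ 0.1198  0.4253 -0.0449] q [-0.31  0.15 -0.03  0.   -1.39  0.57] w 0.0437
```

View pics/i.png

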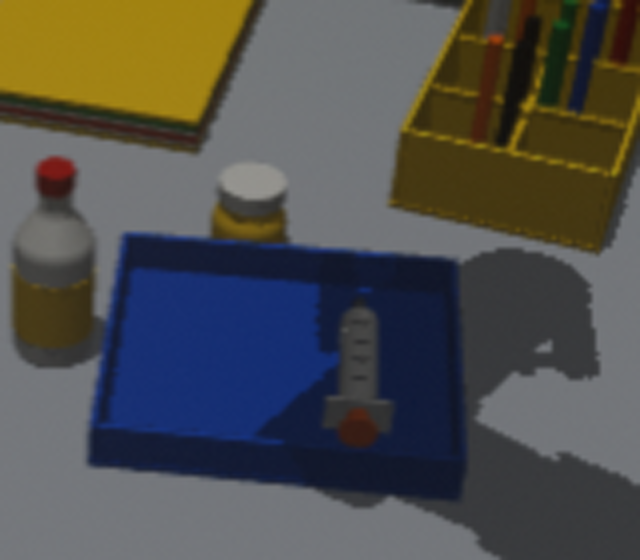

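Request:
carry_out([
  [0, -0.5, 0.8, 0, 0, 0],
  [0, -0.5, 0.8, 0, 0, 0],
  [0, -0.5, 0.8, 0, 0, 0],
  [0, -0.5, 0.8, 0, 0, 0],
  [0, -0.5, 0.8, 0, 0, 0],
])

```text
t: 14.5
eef_pos: [0.5159, -0.1683, 0.3473]
ee_rot: [-2.301, 1.554, -0.474]
force: [0.6, -0.3, 0.1]
width: 0.0442
```

Request:
carry_out([
  [0, -0.5, 0.8, 0, 0, 0],
  [0, -0.4, 0.6, 0, 0, 0],
  [0, 0, 0, 0.45, -0.87, -0.14],
  [0, 0, 0, 0.45, -0.87, -0.14],
  [0, 0, 0, 0.45, -0.87, -0.14],
])

```text
t: 15.0
eef_pos: [0.536, -0.0943, 0.3512]
ee_rot: [-0.214, 1.388, 1.531]
force: [0.1, -0.3, -0.1]
width: 0.0437
```

Request:
carry_out([
  [0, 0, 0, 0.45, -0.87, -0.14],
  [0, 0, 0, 0.45, -0.87, -0.14],
  [0, 0, 0, 0.45, -0.87, -0.14],
  [0, 0, 0, 0.45, -0.87, -0.14],
  [0, 0, 0, 0.45, -0.87, -0.14],
])

```text
t: 15.5
eef_pos: [0.5348, -0.0932, 0.3562]
ee_rot: [-0.079, 1.069, 1.506]
force: [-0.9, -1.0, 0.2]
width: 0.044
```

Request:
carry_out([
  [0, 0, 0, 0.45, -0.87, -0.14],
  [0, 0, 0, 0.45, -0.87, -0.14],
  [0, 0, 0, 0, 0, 0],
])

```text
t: 15.8
eef_pos: [0.5336, -0.0943, 0.3577]
ee_rot: [-0.035, 0.94, 1.48]
force: [-1.0, -0.3, -0.9]
width: 0.0436
```

```bash
python3 -c "
from goal import *
go(TR,cen(1)-tx*.22)"
```

```text
turn [0.13 0.29 0.27] shift now [ 3.96 -0.86  2.48] shift after turn [ 3.89 -0.91  2.57] world [ 0.0467  0.1709 -0.0684] q [-0.29  0.2   0.18 -0.62 -1.66  0.21] w 0.0436
```

Request:
carry_out([
  [0.6, -0.3, 0.6, 0.13, 0.29, 0.27],
  [0.6, -0.3, 0.6, 0, 0, 0],
  [0.8, -0.3, 0.6, 0, 0, 0],
  [0.8, 0, 0.5, 0, 0, 0],
  [0.8, 0, 0.2, 0, 0, 0],
])

```text
t: 16.3
eef_pos: [0.5825, 0.0672, 0.3015]
ee_rot: [-0.019, 0.97, 1.492]
force: [1.5, -0.3, 0.5]
width: 0.0436
```

```bash
python3 -c "
from goal import *
go(TR,cen(1)-tx*.22);go(TR,cen(1)+tx*.014)"
```

```text
turn [ 0.05 -0.15  0.15] shift now [0.38 0.07 0.02] shift after turn [0.38 0.07 0.01] world [-0.0022  0.0094 -0.0123] q [ 0.02  0.2   0.06 -0.61 -1.4   0.02] w 0.0436
turn [ 0.05 -0.15  0.15] shift now [6.23 0.14 0.08] shift after turn [6.23 0.07 0.01] world [ 0.0058  0.1433 -0.2039] q [ 0.02  0.2   0.06 -0.61 -1.4   0.02] w 0.0436
```

Request:
carry_out([
  [0.9, 0.07, 0, 0.05, -0.15, 0.15],
  [0.9, 0, 0, 0, 0, 0],
  [0.9, 0, 0, 0, 0, 0],
  [0.9, 0, 0, 0, 0, 0],
  [0.6, 0, 0, 0, 0, 0],
])

```text
t: 16.8
eef_pos: [0.5851, 0.1703, 0.1642]
ee_rot: [-0.023, 0.965, 1.504]
force: [0.5, -0.1, -0.2]
width: 0.0436
```

Request:
carry_out([
  [0, 0, 0, 0, 0, 0],
])

```text
t: 16.9
eef_pos: [0.5832, 0.1721, 0.1618]
ee_rot: [-0.017, 0.966, 1.512]
force: [0.2, -0.7, -0.3]
width: 0.0438
```

```bash
python3 -c "
from goal import *
go(TR,cen(1)+tx*.014)"
```

```text
turn [ 0.26 -0.09 -0.01] shift now [ 1.87 -0.07 -0.12] shift after turn [ 1.87 -0.07 -0.13] world [ 0.0051  0.0384 -0.0643] q [ 0.19  0.3  -0.12 -0.67 -1.08  0.07] w 0.0438
```

Request:
carry_out([
  [0.3, -0.07, -0.12, 0.26, -0.09, 0],
  [0.5, 0, 0, 0, 0, 0],
  [0.5, 0, 0, 0, 0, 0],
  [0.4, 0, 0, 0, 0, 0],
  [0, 0, 0, 0, 0, 0],
])

```text
t: 17.4
eef_pos: [0.5913, 0.2073, 0.1052]
ee_rot: [-0.012, 0.96, 1.502]
force: [-0.2, 0.3, -0.7]
width: 0.0441
```

```bash
python3 -c "
from goal import *
go(TR,cen(1)+tx*.014)
f=grab('side')
im=cv2.resize(f['pixels'][:,:,::-1],None,fx=4,fy=4,interpolation=2)
cv2.imwrite('pics/j.png',im[1100:1600,650:1400])"
```

```text
turn [ 0.06 -0.01  0.08] shift now [ 0.2   0.08 -0.05] shift after turn [ 0.2   0.08 -0.05] world [-0.003   0.0033 -0.0077] q [ 0.24  0.38 -0.15 -0.72 -0.97  0.1 ] w 0.0441
```

View pics/j.png

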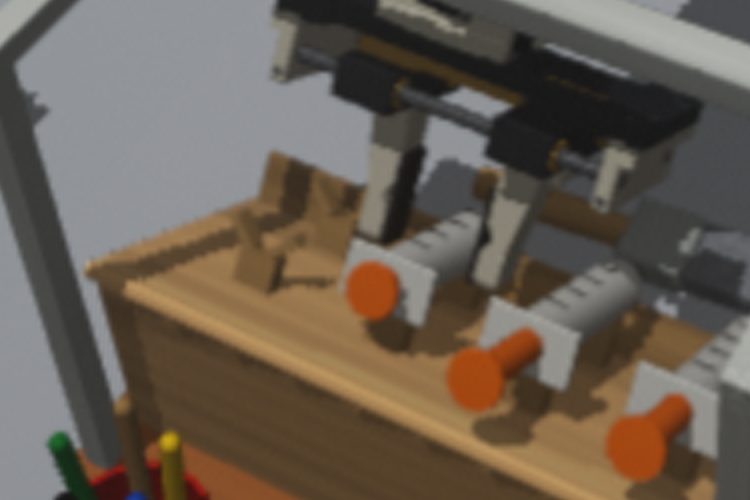

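Request:
carry_out([
  [0.2, 0.08, 0, 0.05, 0, 0.1],
  [0, 0, 0, 0, 0, 0],
])

```text
t: 17.65
eef_pos: [0.5898, 0.2111, 0.1007]
ee_rot: [-0.004, 0.96, 1.509]
force: [0.9, -0.3, -0.5]
width: 0.0436
```

Request:
carry_out([
  [0, 0, 0, 0, 0, 0],
  [0, 0, 0, 0, 0, 0],
  [0, 0, 0, 0, 0, 0],
  [0, 0, 0, 0, 0, 0],
  [0, 0, 0, 0, 0, 0],
], hand=1, newtons=15)

```text
t: 18.15
eef_pos: [0.5883, 0.2105, 0.1023]
ee_rot: [-0.001, 0.96, 1.513]
force: [-0.2, -0.6, -0.4]
width: 0.0257
```

Request:
carry_out([
  [-0.3, 0, 0, 0, 0, 0],
  [-0.6, 0, 0, 0, 0, 0],
  [-0.7, 0, 0, 0, 0, 0],
  [-0.7, 0, 0, 0, 0, 0],
  [-0.7, 0, 0, 0, 0, 0],
])

```text
t: 18.65
eef_pos: [0.5831, 0.1387, 0.2027]
ee_rot: [0.006, 0.963, 1.52]
force: [1.1, -0.5, -0.8]
width: 0.0255
```

Request:
carry_out([
  [-0.57, 0, -0.82, 0, 0, 0],
  [-0.57, 0, -0.82, 0, 0, 0],
  [-0.57, 0, -0.82, 0, 0, 0],
  [-0.57, 0, -0.82, 0, 0, 0],
  [-0.8, 0, -0.5, 0, 0, 0],
])

```text
t: 19.15
eef_pos: [0.573, -0.0632, 0.2266]
ee_rot: [-0.016, 0.964, 1.504]
force: [0.6, 0.9, -0.4]
width: 0.0252
```

Request:
carry_out([
  [-0.82, 0, 0.57, 0, 0, 0],
  [-0.82, 0, 0.57, 0, 0, 0],
  [0, 0, 0, -0.44, 0.86, 0.15],
  [0, 0, 0, -0.44, 0.86, 0.15],
  [0, 0, 0, -0.44, 0.86, 0.15],
])

```text
t: 19.65
eef_pos: [0.572, -0.0768, 0.3139]
ee_rot: [-0.076, 1.157, 1.531]
force: [-0.1, 0.4, -0.7]
width: 0.0252
```

Request:
carry_out([
  [0, 0, 0, -0.44, 0.86, 0.15],
  [0, 0, 0, -0.44, 0.86, 0.15],
  [0, 0, 0, -0.44, 0.86, 0.15],
  [0, 0, 0, -0.44, 0.86, 0.15],
  [0, 0, 0, -0.44, 0.86, 0.15],
])

```text
t: 20.15
eef_pos: [0.5724, -0.0811, 0.3206]
ee_rot: [-0.284, 1.477, 1.48]
force: [-0.1, 0.1, -1.0]
width: 0.0252
```

Request:
carry_out([
  [0, 0, 0, -0.44, 0.86, 0.15],
  [0, 0, 0, -0.44, 0.5, 0.15],
  [0, 0, 0, 0, 0, 0],
])

```text
t: 20.45
eef_pos: [0.5721, -0.0816, 0.324]
ee_rot: [-2.486, 1.554, -0.657]
force: [-0.3, 0.3, -1.0]
width: 0.0256
```

```bash
python3 -c "
from goal import *
go(TT,TC+.015*tax+z*.1);
for n in('top','side'): cv2.imwrite('pics/k_%s.png'%n,grab(n)['pixels'][:,:,::-1])"
```

```text
turn [-0.11 -0.19  0.15] shift now [ 5.65  2.68 -5.71] shift after turn [ 5.6   2.66 -5.77] world [-0.0423 -0.2505 -0.224 ] q [ 0.21  0.14 -0.06  0.01 -1.35  0.05] w 0.0256
```

View pics/k_side.png

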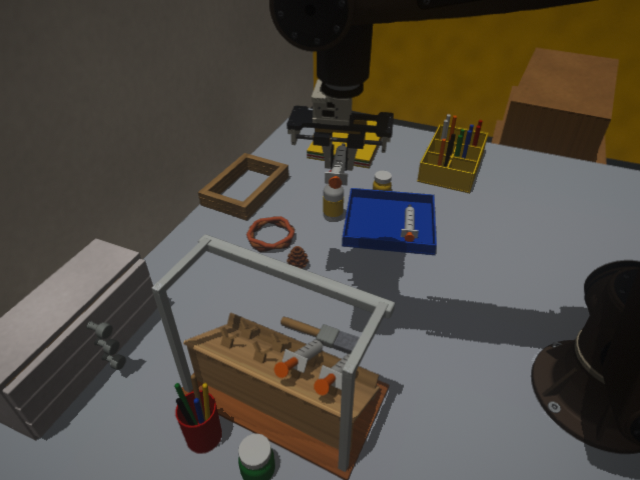

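Request:
carry_out([
  [0, 0.38, -0.82, -0.1, -0.2, 0.15],
  [0, 0.38, -0.82, 0, 0, 0],
  [0, 0.38, -0.82, 0, 0, 0],
  [0, 0.38, -0.82, 0, 0, 0],
  [0, 0.38, -0.82, 0, 0, 0],
])

```text
t: 21.05
eef_pos: [0.5409, -0.2643, 0.3251]
ee_rot: [-0.68, 1.561, 1.152]
force: [1.0, -0.4, -0.4]
width: 0.0256
```

Request:
carry_out([
  [0, 0.38, -0.82, 0, 0, 0],
  [0, 0.38, -0.82, 0, 0, 0],
  [0, 0, 0, 0, 0, 0],
])

```text
t: 21.35
eef_pos: [0.5255, -0.3444, 0.3246]
ee_rot: [-0.723, 1.558, 1.099]
force: [0.5, -0.5, -1.1]
width: 0.0254
```

```bash
python3 -c "
from goal import *
go(TT,TC+.015*tax+z*.1);"
```

```text
turn [-0.21  0.14  0.12] shift now [ 5.62 -0.14  0.22] shift after turn [ 5.62 -0.19  0.27] world [ 0.0044  0.0123 -0.2246] q [-0.28  0.24  0.07 -0.01 -1.4   0.53] w 0.0254
```

Request:
carry_out([
  [0.9, -0.15, 0.25, -0.2, 0.14, 0.12],
  [0.9, 0, 0, 0, 0, 0],
  [0.9, 0, 0, 0, 0, 0],
  [0.9, 0, 0, 0, 0, 0],
  [0.9, 0, 0, 0, 0, 0],
])

```text
t: 21.85
eef_pos: [0.532, -0.3393, 0.1472]
ee_rot: [-1.955, 1.554, -0.133]
force: [0.6, 0.3, -0.9]
width: 0.0253
```

Request:
carry_out([
  [0.9, 0, 0, 0, 0, 0],
  [0, 0, 0, 0, 0, 0],
])

```text
t: 22.05
eef_pos: [0.5291, -0.3388, 0.1053]
ee_rot: [-1.598, 1.56, 0.219]
force: [-1.7, 0.1, -0.5]
width: 0.0256
```

```bash
python3 -c "
from goal import *
go(TT,TC+.015*tax+z*.012);
im=cv2.resize(grab('side')['pixels'][130:270,320:480,::-1],None,fx=4,fy=4,interpolation=2);cv2.imwrite('pics/l.png',im)"
```

```text
turn [-0.28 -0.01  0.15] shift now [ 2.33 -0.03  0.16] shift after turn [ 2.33 -0.06  0.16] world [ 0.0007  0.0068 -0.0933] q [-0.26  0.38 -0.25 -0.01 -0.93  0.51] w 0.0256
```

View pics/l.png

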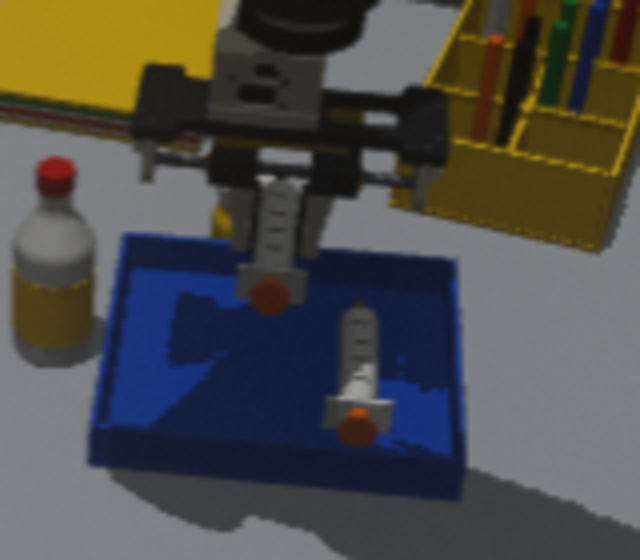

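Request:
carry_out([
  [0.6, 0, 0.1, -0.28, 0, 0.15],
  [0.6, 0, 0, 0, 0, 0],
  [0.4, 0, 0, 0, 0, 0],
  [0.3, 0, 0, 0, 0, 0],
  [0, 0, 0, 0, 0, 0],
])

```text
t: 22.6
eef_pos: [0.5391, -0.3407, 0.0435]
ee_rot: [-2.25, 1.548, -0.414]
force: [-0.7, 0.0, -0.8]
width: 0.0256
```

```bash
python3 -c "
from goal import *
go(TT,TC+.015*tax+z*.012);"
```

```text
turn [-0.01 -0.2   0.25] shift now [0.78 0.18 0.28] shift after turn [0.79 0.17 0.27] world [-0.0092  0.0086 -0.0315] q [-0.26  0.45 -0.31  0.01 -0.79  0.52] w 0.0256
```

Request:
carry_out([
  [0.3, 0.17, 0.2, 0, -0.2, 0.25],
  [0.25, 0, 0, 0, 0, 0],
  [0.15, 0, 0, 0, 0, 0],
  [0, 0, 0, 0, 0, 0],
])

```text
t: 23.0
eef_pos: [0.5326, -0.3355, 0.0174]
ee_rot: [-2.158, 1.566, -0.323]
force: [-0.3, -0.5, -0.2]
width: 0.0256
```

```bash
python3 -c "
from goal import *
go(TT,TC+.015*tax+z*.010);
im=cv2.resize(grab('side')['pixels'][130:270,320:480,::-1],None,fx=4,fy=4,interpolation=2);cv2.imwrite('pics/m.png',im)"
```

```text
turn [-0.01 -0.03  0.05] shift now [0.18 0.04 0.1 ] shift after turn [0.18 0.04 0.1 ] world [-0.0027  0.0034 -0.0074] q [-0.25  0.48 -0.33  0.   -0.75  0.52] w 0.0256
```

View pics/m.png

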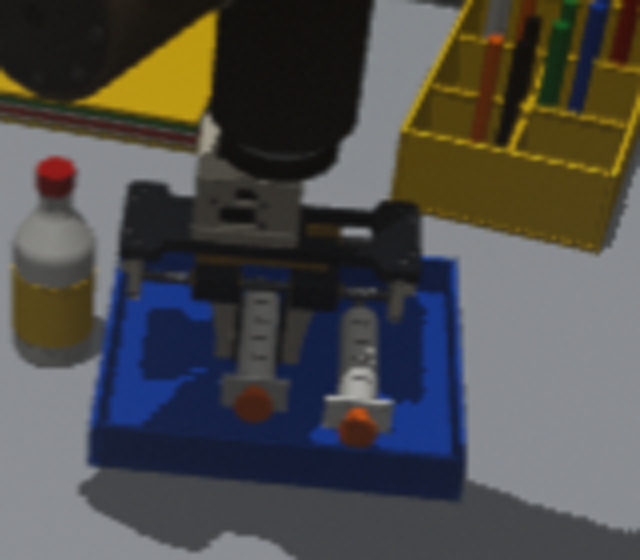

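Request:
carry_out([
  [0.15, 0, 0, 0, 0, 0],
  [0, 0, 0, 0, 0, 0],
])

```text
t: 23.25
eef_pos: [0.5332, -0.3358, 0.0118]
ee_rot: [-2.187, 1.565, -0.351]
force: [-0.6, -0.4, -1.2]
width: 0.0253
```

Request:
carry_out([
  [0, 0, 0, 0, 0, 0],
  [0, 0, 0, 0, 0, 0],
  [0, 0, 0, 0, 0, 0],
  [0, 0, 0, 0, 0, 0],
  [0, 0, 0, 0, 0, 0],
], hand=0.5)

```text
t: 23.75
eef_pos: [0.534, -0.3361, 0.0127]
ee_rot: [-2.211, 1.563, -0.375]
force: [0.5, 0.2, -0.4]
width: 0.0437
```

Request:
carry_out([
  [-0.3, 0, 0, 0, 0, 0],
  [-0.6, 0, 0, 0, 0, 0],
  [-1, 0, 0, 0, 0, 0],
  [-1, 0, 0, 0, 0, 0],
  [-1, 0, 0, 0, 0, 0],
])

```text
t: 24.25
eef_pos: [0.5292, -0.3345, 0.1705]
ee_rot: [1.101, 1.566, 2.936]
force: [1.0, -1.2, -1.0]
width: 0.0438
```

Request:
carry_out([
  [-1, 0, 0, 0, 0, 0],
  [-1, 0, 0, 0, 0, 0],
  [-1, 0, 0, 0, 0, 0],
  [0, 0, 0, 0, 0, 0],
  [0, 0, 0, 0, 0, 0],
])

```text
t: 24.75
eef_pos: [0.5298, -0.3355, 0.3095]
ee_rot: [-2.297, 1.558, -0.461]
force: [-0.1, -0.0, -0.9]
width: 0.0438
```

Run:
```python
from goal import *
f=grab('side');im=f['pixels'];cv2.imwrite('pics/n.png',im[:,:,::-1]);cv2.imwrite('pics/nz.png',cv2.resize(im[130:270,320:480,::-1],None,fx=4,fy=4,interpolation=2))
hsv=cv2.cvtColor(im,cv2.COLOR_RGB2HSV)
m=((hsv[:,:,0]<14)&(hsv[:,:,1]>150)&(hsv[:,:,2]>70)).astype(np.uint8)
c,l,s,ce=cv2.connectedComponentsWithStats(m)
for i in range(1,c):
    if s[i][4]>25: print(s[i].tolist(),ce[i].round(1),[((onz(f,[ce[i]],.018)[0]-TC)@a).round(3) for a in (tax,tay)])
```

```text
[330, 170, 8, 5, 36] [333.5 172. ] [np.float64(0.182), np.float64(-0.21)]
[247, 217, 47, 30, 397] [269.8 231.9] [np.float64(0.315), np.float64(0.098)]
[274, 358, 24, 20, 267] [283.6 367.5] [np.float64(0.196), np.float64(0.504)]
[314, 374, 21, 22, 278] [323.2 384.7] [np.float64(0.113), np.float64(0.531)]
[368, 384, 19, 47, 133] [378.6 401.1] [np.float64(0.005), np.float64(0.55)]
[176, 386, 176, 93, 3108] [275.5 431.1] [np.float64(0.184), np.float64(0.635)]
[182, 388, 12, 8, 29] [187.  392.4] [np.float64(0.368), np.float64(0.583)]
```

View pics/n.png

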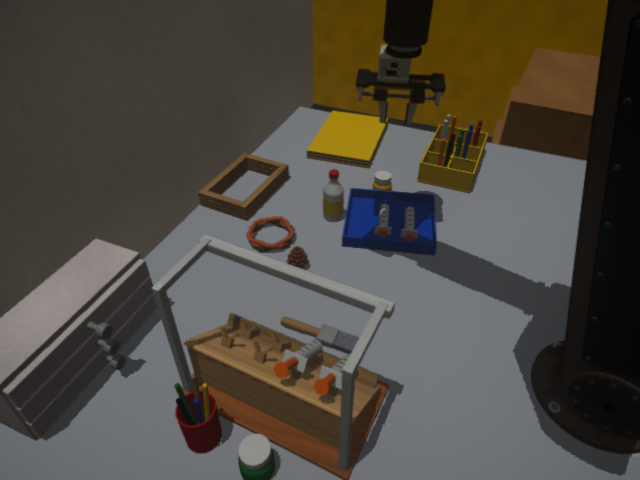

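View pics/nz.png

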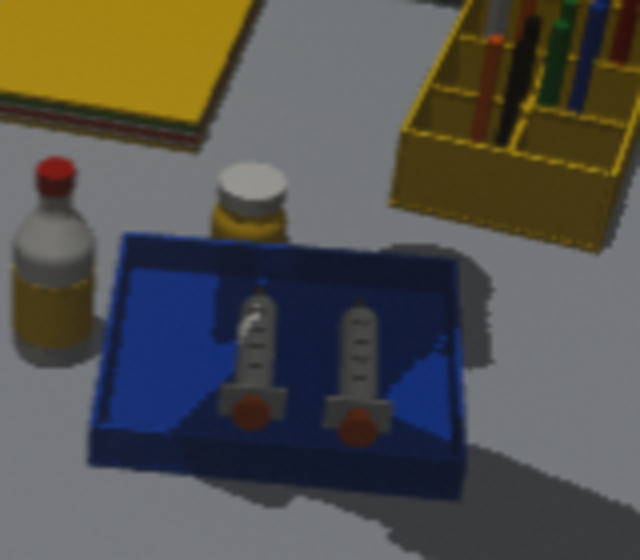

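Run:
```python
from goal import *
f=grab('side')
for u in [(384.5,215.5),(409.8,219.5)]: print([((onz(f,[u],.02)[0]-TC)@a).round(3) for a in (tax,tay)])
print(arm.get_state()["qd"].round(3)); print(arm.job_done())
```

```text
[np.float64(0.016), np.float64(-0.012)]
[np.float64(-0.053), np.float64(-0.003)]
[-0.001  0.025 -0.025 -0.009  0.005  0.001]
the job is handed in; nothing more can be done
None
```

I moved the two used-up syringes (rack y −108 and −36) from the rack to the wash tray, and handed the job in after about 25 s. I took each one square to the slope, drew it back from under the light bar, and let go with it a few millimetres above the tray floor.

**Tray:** in the last side view both syringes lie flat with their plungers home. Their barrel centres are about (16, −12) mm and (−53, −3) mm from the tray centre, within the 100 mm limit.

**Rack and table:** the two loaded syringes look unmoved, with plungers drawn out, and the glue bottle, paint jar and other things look untouched. I judged both by eye and did not measure them. The gripper ended about 0.3 m above the tray, touching nothing.

No check failed or disagreed. My last automatic colour search missed the orange discs in the tray because they were in shadow, so I picked the tray positions from the picture by hand.

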